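# Prop the care box's lid open on its long stay

### The arm

A 6-joint arm with a two-finger parallel gripper is mounted at the origin on the work surface. World frame = base frame: x ahead of the robot, y to its left, z up, the work surface at z = 0. Lengths are in m, angles in degrees, forces in N, time in s.
With the tool pointing down it reaches from about 0.4 to 0.825 m from the base axis. Payload 7 kg.
Tool frame: the origin (TCP) lies at the very end of the fingers, on their centre line; the grasp point (between the pads) lies r.pinch_z behind it (r.pinch_z is the distance from the TCP to the grasp point, in m); z points along the fingers, y is the direction in which the jaws open and shut (so a half turn about z gives the same grasp; the last joint's range is limited). The gripper opens to 88 mm and grips with 3 to 60 N. Pads are 19 mm wide; open, the fingers measure 130 mm over their backs; the gripper's body (78 mm by 193 mm) begins 47 mm behind the grasp point.
Start: joints at [87.038, 20.546, 0.682, 0, -70.136, -16.507], TCP at [0.225, 0.636, 0.227] pointing down, gripper open.
Joint ranges: [-176.03, 176.03], [-82.01, 121.73], [-58.28, 71.71], [-173.87, 95.51], [-174.79, -0.11], [-173.66, 173.66]. Speed limits (degrees/s): [136.94, 136.94, 172.46, 180, 180, 180].

### API

Orientations are given as [roll, pitch, yaw] about the fixed x, y, z axes, in that order (R = Rz(yaw) Ry(pitch) Rx(roll)).
In Python, from plant import r gives the robot as it stands. The module is installed in compiled form; this text tells all that it offers.
- The arm moves only by the tool servo_tool, never from a script. Its argument "steps" is a list of rows, each a list of 5 numbers: the finger opening in cm, from 0 to 8.76, then the shift along the tool's x, y, z in cm, then the turn about the tool's z in degrees. In form: [[fingers, x, y, z, spin], ...]. A call has 1 to 8 rows; each row shifts and turns the commanded pose from where the row before left it, along the tool's axes as they then stand; what a row does not reach is not made up. A row lasts 1/8 s, in which the tool goes at most 62.5 mm and 10.7 degrees, less where a joint would pass 70% of its speed; a pose out of reach is approached as far as the arm can. A call with a gripper value outside its range is refused whole. The fingers move at their own pace and stop on an object; "squeeze" is the grip in N (left out, the last holds). Time passes only in rows, so rows that do not move let the fingers close. It gives the time, the measured TCP pose, the force and the opening at its end, in the units of the state.
- r.get_state(): the state, without advancing time (a new reading comes with each control period).
- r.capture(name): name is "side" or "top" or "wrist"; returns the picture (480x640x3 uint8, red, green, blue); there is no depth.
- r.calibration(name): a dict with "K" (3x3 intrinsics, pixels), "rvec" (rotation vector, rad) and "tvec" (3), from world to camera coordinates, as OpenCV has them; the wrist camera has in their place "tool_from_camera" (4x4, takes a point from camera to tool coordinates, whose origin is the TCP and whose axes are the flange's). Camera axes: x right, y down, z forward; pixel columns grow to the right and rows downward; lengths in m; the calibration is good to about 2 mm. A picture is of the moment at which its call begins: read the wrist's pose just before it. calibration takes no time and is no camera call.
- r.close_job(): hands the job in, once; it reports no verdict.
The state is a dict: "time_s": time; "joints": joint angles; "qd": joint speeds; "joint_torque": joint torques, N m; "tcp_pos": TCP position; "eef_rot": TCP orientation; "contact_force": force on the tool from outside, world axes, zero at the start; "moment": the same for the moment, N m; "gripper_width": finger opening in m.
Only numpy, scipy, OpenCV 4.12 (cv2) and the standard library are available. Lean on these libraries where they do the work, as an engineer would, in place of code of your own. Each camera call takes 0.05 s, during which the arm holds its last target.

### The job

The lid of the white care box on the changing table is leaning right back. Swing up the box's long yellow stay as far as it goes and let go, leave the short grey stay folded down, and then bring the lid forward so that it comes down and rests propped half open on the yellow stay.

Things in the scene. Friction and masses are not known exactly. Their poses are not given: they have to be found in the camera images.
- box: White open box fixed to the table, 220 (its x) by 200 mm (its y). Origin: centre of its underside, z up. Front at -x; hinge wall at +x. Walls 8 mm thick: front and hinge walls 85 mm high, side walls (mid-thickness at y = +-96 mm) only 55 mm. A stay lies folded on each side wall, yellow on one, grey on the other: sides vary. Contents under 45 mm high, 50 mm or more inside the side walls.
- lid (a joint): Brown lid's angle, rad: 0 shut, pi/2 upright, 2.0 its stop, where it leans back at the start. Flat board 220 mm from hinge to free edge, 216 wide, 8 thick, about 0.25 kg. Hinge line along box y at box x = 110, z = 87 mm, in the underside's plane. Soft-closing: once past upright it sinks slowly to the front by itself (about 2 s) until something stops it. Rests at about 0.8 on the raised long stay.
- lid_edge (a point): Middle of the lid's free edge, half-way through its thickness. Axes of the lid: +x points from this edge to the hinge, y runs along the edge, z out of the upper (outer) face, which faces away from the box's front while the lid leans back. The underside carries a pale panel, the outer face is plain brown.
- long_stay (a joint): Angle of the long yellow stay, rad: 0 folded along the side wall's top, pointing to the hinge side; grows as the free end swings up and over towards the box's front; 1.13 its stop (up, leaning towards the hinge). Pivot axis along box y at box x = -90, z = 68, y = +96 or -96 mm. Bar 8 mm thick; stays where it is left; swinging it takes under 1 N.
- long_knob (a point): Centre of the yellow knob at the long stay's free end, 155 mm from its pivot: a cylinder 16 mm in diameter, 20 mm long along box y. Pinch its flat ends from above; it turns between the pads, so the tool can stay upright while the stay swings. Folded, its centre is 68 mm above the table and 13 mm above the side wall's top.
- short_stay (a joint): Angle of the short grey stay (grey knob 90 mm from its pivot) on the opposite side wall, pivot at the same box x and z; rad, 0 folded, 1.13 up. To be left folded.

How it is judged:
By the outcome, as a careful person would: the job done as asked, in the order asked, and still so for the second after the job is handed in, with the robot touching nothing.
It also fails if it takes over 54 s, if anything falls off the work surface, if the arm or the gripper's body presses on something with over 40 N, if the wrist force passes 120 N, or if a joint passes its speed limit or range.

## Working session

There is one attempt and no reset: what is moved stays moved. The work goes in short steps, Python scripts to look and compute and a tool call to move; the robot and the scene stay as the last step left them, time stands still between calls to the robot, and variables do not carry over. Pictures are saved under pics/ and viewed, and the job is handed in when it is done.

Besides the shell and the picture viewer there is one more tool, called as name(argument=value, ...) on one line, values as JSON. servo_tool: Moves the arm, as the interface text tells. Its arguments: {"type":"object","properties":{"steps":{"type":"array","items":{"type":"array","items":{"type":"number"}}},"squeeze":{"type":"number"}},"required":["steps"]}

```bash
mkdir -p pics; ls
python3 - <<'E'
from plant import r
import cv2
s=r.get_state();print(s, r.pinch_z)
for n in("side","top","wrist"):
    cv2.imwrite(f"pics/{n}0.png",r.capture(n)[:,:,::-1]); print(n,r.calibration(n))
E
```

```text
pics
{'time_s': 0.0, 'joints': array([ 8.70359181e+01,  2.05884219e+01,  6.33617819e-01, -1.90539359e-02,
       -7.01368027e+01, -1.65059565e+01]), 'qd': array([ 0.0098363 , -0.05667431,  0.00663275, -0.0009155 , -0.05673663,
       -0.06028437]), 'joint_torque': array([ 7.02877533e-04, -5.82715344e+01,  2.93062645e+01,  6.99704692e+00,
        6.97860582e-03, -1.33429407e-04]), 'tcp_pos': array([0.22486582, 0.63591736, 0.22565888]), 'eef_rot': array([ 1.79907079e+02, -8.85522601e-03, -1.94765196e+01]), 'contact_force': array([ 0.62427617,  0.38727915, -0.00505848]), 'moment': array([-0.0285947 , -0.0087225 , -0.00625473]), 'gripper_width': 0.0875682822303443} 0.0188
side {'K': array([[466.78089449,   0.        , 314.11404957],
       [  0.        , 466.78089449, 233.85411689],
       [  0.        ,   0.        ,   1.        ]]), 'rvec': array([ 0.92453724, -2.59875869,  0.96161445]), 'tvec': array([0.48855593, 0.27063048, 0.52118698])}
top {'K': array([[505.33462485,   0.        , 319.92504718],
       [  0.        , 505.33462485, 243.152211  ],
       [  0.        ,   0.        ,   1.        ]]), 'rvec': array([ 2.18316422, -2.14244484,  0.09204877]), 'tvec': array([0.06557899, 0.5716209 , 0.75472902])}
wrist {'K': array([[351.89441801,   0.        , 322.47136678],
       [  0.        , 351.89441801, 234.64590422],
       [  0.        ,   0.        ,   1.        ]]), 'tool_from_camera': array([[-1.02097907e-03, -9.51734785e-01, -3.06919951e-01,
         8.22935569e-02],
       [ 9.99999381e-01, -8.35882551e-04, -7.34523565e-04,
         9.84762030e-06],
       [ 4.42522595e-04, -3.06920511e-01,  9.51735049e-01,
        -1.57717971e-01],
       [ 0.00000000e+00,  0.00000000e+00,  0.00000000e+00,
         1.00000000e+00]])}
```

View pics/side0.png

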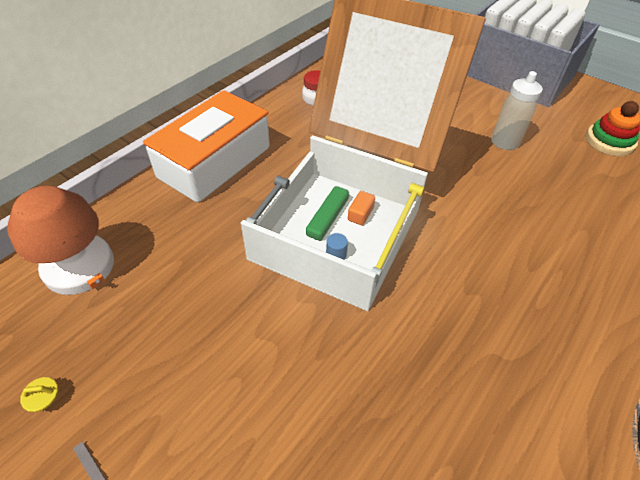

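View pics/top0.png

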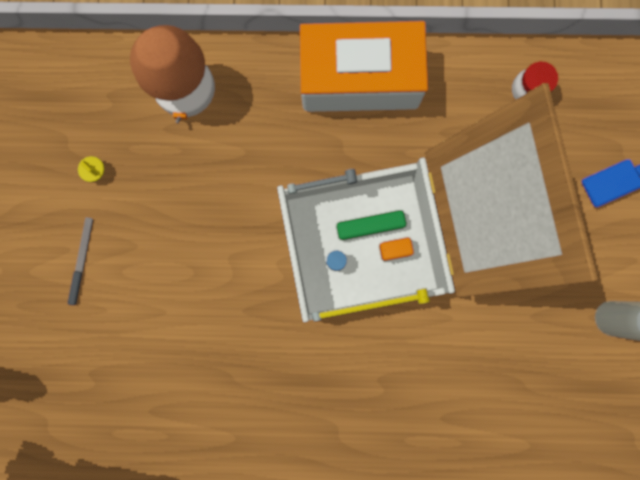

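View pics/wrist0.png

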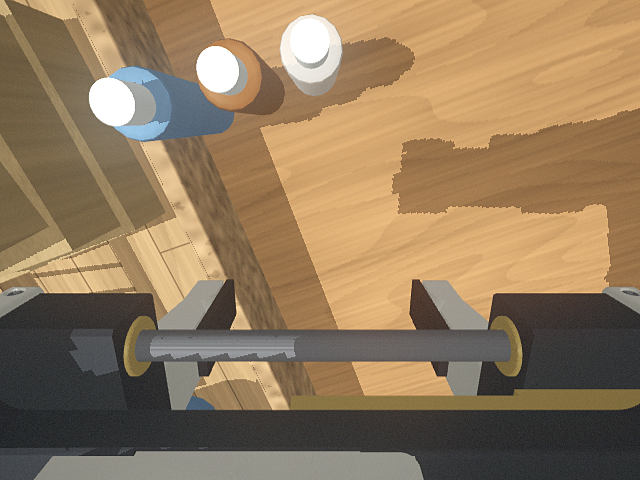

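The side view shows the yellow stay on the near wall (knob at about 416,189) and the grey stay opposite (281,183). In the top view the yellow knob is at about (423,296) and the grey at (351,177). Next I measure the box.

```bash
cat > h.py <<'E'
from plant import r
import cv2, numpy as np
def ray(n,uv):
    c=r.calibration(n);K=c["K"]
    R=cv2.Rodrigues(c["rvec"])[0];o=-R.T@c["tvec"]
    d=R.T@np.linalg.inv(K)@np.array([uv[0],uv[1],1.]);return o,d/np.linalg.norm(d)
def plane(n,uv,z):
    o,d=ray(n,uv);return o+d*(z-o[2])/d[2]
def proj(n,P):
    c=r.calibration(n);return cv2.projectPoints(np.float64(P).reshape(-1,1,3),c["rvec"],c["tvec"],c["K"],None)[0].reshape(-1,2)
def tri(a,b):
    (o1,d1),(o2,d2)=a,b
    t=np.linalg.lstsq(np.c_[d1,-d2],o2-o1,rcond=None)[0]
    p,q=o1+t[0]*d1,o2+t[1]*d2
    return (p+q)/2,np.linalg.norm(p-q)
def ymask(img):
    h=cv2.cvtColor(img,cv2.COLOR_RGB2HSV)
    return cv2.inRange(h,(24,140,90),(34,255,255))
E
python3 - <<'E'
from h import *
for n in("side","top"):
    im=cv2.imread(f"pics/{n}0.png")[:,:,::-1].copy();m=ymask(im)
    k,l,st,ce=cv2.connectedComponentsWithStats(m)
    for i in range(1,k):
        if st[i,4]>40: print(n,st[i],ce[i])
    c={"side":(330,230),"top":(365,240)}[n]
    p=im[c[1]-150:c[1]+110,c[0]-130:c[0]+130]
    cv2.imwrite(f"pics/{n}z.png",cv2.resize(p,(580,580),interpolation=2)[:,:,::-1])
for uv in [(280,188),(305,320),(452,293),(422,160)]: print(plane("top",uv,.085))
print(plane("top",(423,296),.068),plane("side",(416,189),.068),tri(ray("top",(423,296)),ray("side",(416,189))))
print(plane("top",(351,177),.068),plane("side",(281,183),.068))
E
```

```text
side [376 183  48  86 537] [400.1452514  221.46182495]
side [ 21 377  37  35 949] [ 38.93572181 394.0516333 ]
top [ 78 156  26  26 538] [ 90.57620818 168.71561338]
top [320 289 109  30 670] [379.6761194  304.16268657]
[0.64441265 0.13520462 0.085     ]
[0.45472654 0.09446795 0.085     ]
[ 0.49691919 -0.11358571  0.085     ]
[ 0.68937745 -0.07120909  0.085     ]
[ 0.49186978 -0.07570389  0.068     ] [ 0.50077429 -0.0898016   0.068     ] (array([ 0.49270591, -0.07184533,  0.08627598]), np.float64(0.0018535545625901842))
[0.66641984 0.03127494 0.068     ] [0.66889074 0.03207024 0.068     ]
```

View pics/topz.png

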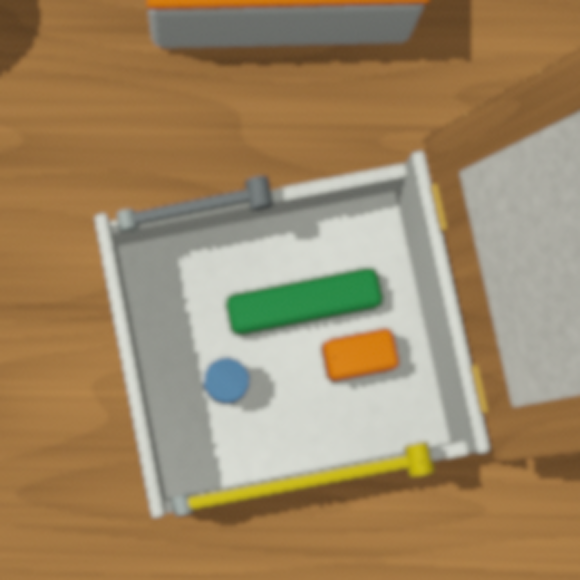

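View pics/sidez.png

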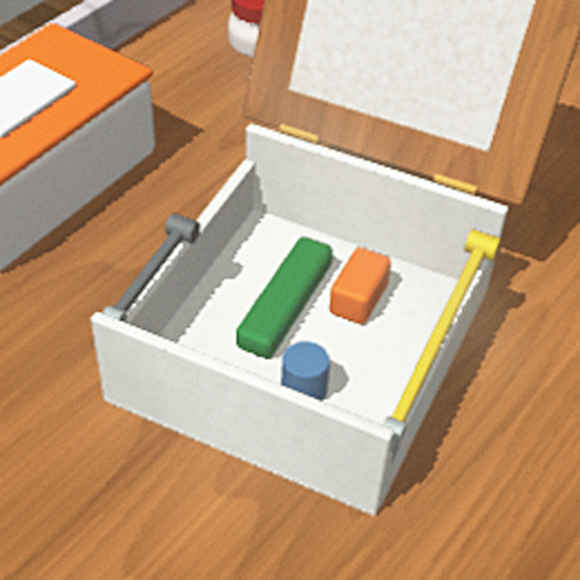

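Run:
```python
from h import *
from scipy.optimize import least_squares
s=580/260
T=np.array([(96,216),(157,516),(488,450),(412,153)])/s+[235,90]
S=np.array([(93,316),(395,435),(507,207),(247,126)])/s+[200,80]
for a,b in zip(T,S): print(tri(ray("top",a),ray("side",b)))
B=np.array([(-.11,.1,.085),(-.11,-.1,.085),(.11,-.1,.085),(.11,.1,.085)])
def W(p,B):
    c,s_=np.cos(p[2]),np.sin(p[2]);return B@np.array([[c,-s_,0],[s_,c,0],[0,0,1]]).T+[p[0],p[1],p[3] if len(p)>3 else 0]
for views in(("top",),("side",),("top","side")):
  f=lambda p:np.concatenate([(proj(v,W(p,B))-{"top":T,"side":S}[v]).ravel() for v in views])
  for p0 in([.57,.01,-1.77,0],[.57,.01,-1.77]):
    o=least_squares(f,p0);print(views,np.round(o.x,4),np.degrees(o.x[2]),np.round(o.fun,1))
p=o.x
K=lambda a,y,R:np.array([[-.09+R*np.cos(a),y,.068+R*np.sin(a)]])
for y in(.096,-.096):
  print(y,W(p,K(0,y,.155)),proj("top",W(p,K(0,y,.155))),proj("side",W(p,K(0,y,.155))), proj("top",W(p,K(0,y,.09))),proj("side",W(p,K(0,y,.09))))
```

```text
(array([0.64600704, 0.13810729, 0.08604869]), np.float64(0.0003093655884039587))
(array([0.4522451 , 0.09359308, 0.08442718]), np.float64(0.0013970866768294348))
(array([ 0.49920934, -0.11620607,  0.08367033]), np.float64(0.0009437562329372677))
(array([ 0.69101811, -0.06755184,  0.08656799]), np.float64(3.42850636091944e-05))
('top',) [ 0.574   0.0108 -1.346  -0.0156] -77.117309071008 [-0.5  1.6 -0.9  0.  -0.9 -1.5  2.3 -0.1]
('top',) [ 0.5724  0.012  -1.3459] -77.11621752306668 [-2.3  0.5 -2.2  1.7  1.  -0.5  3.5 -1.9]
('side',) [ 0.5765  0.0054 -1.3448 -0.0071] -77.04955243101182 [ 0.6  1.5 -1.   0.3 -0.3 -1.1  0.9 -1. ]
('side',) [ 0.573   0.0106 -1.3447] -77.04459151075788 [-0.8  1.5 -0.4  1.1  0.8 -1.9  0.6 -2.2]
('top', 'side') [ 0.5731  0.0108 -1.3454 -0.0022] -77.08483976623468 [-1.4  0.4 -1.2  1.2  1.5 -1.   4.  -2.  -0.8  2.5 -0.8  2.2  0.5 -0.7
  0.5 -1.1]
('top', 'side') [ 0.5726  0.0115 -1.3454] -77.08355226915914 [-2.   0.4 -1.8  1.6  1.4 -0.6  3.8 -2.1 -1.   1.9 -0.6  1.7  0.8 -1.4
  0.5 -1.8]
0.096 [[ 0.68069598 -0.03042943  0.068     ]] [[392.48338273 168.27147967]] [[301.13952088 159.28530756]] [[349.89059581 177.14902468]] [[281.95593853 184.07469538]]
-0.096 [[ 0.49355414 -0.07334717  0.068     ]] [[421.3742593 294.8042046]] [[414.50134234 197.01081819]] [[377.67652606 303.99113417]] [[400.27087647 225.93146135]]
```

servo_tool(steps=[[8.7,3.47,4.12,0,0],[8.7,3.47,4.12,0,0],[8,3.47,4.12,0,0],[7,3.47,4.12,0,0],[5,3.47,4.12,0,0],[5,3.47,4.12,0,0],[5,3.47,4.12,0,0]])

```text
time_s: 1.02
tcp_pos: [0.3581, 0.2818, 0.2266]
eef_rot: [-180.0, -0.0, -19.4]
contact_force: [1.1, 0.2, 0.1]
gripper_width: 0.0509
```

servo_tool(steps=[[5,3.47,4.12,0,0],[5,3.47,4.12,0,0],[5,3.47,4.12,0,0],[5,3.47,4.12,0,0],[5,3.47,4.12,0,0],[5,3.47,4.12,0,0],[5,3.47,4.12,0,0],[5,0,0,0,10]])

```text
time_s: 2.02
tcp_pos: [0.4911, -0.0726, 0.2259]
eef_rot: [179.9, 0.0, -29.8]
contact_force: [0.9, -0.0, -0.8]
gripper_width: 0.05
```

servo_tool(steps=[[5,0,0,0,10],[5,0,0,0,10],[5,0,0,0,10],[5,0,0,0,10],[5,0,0,0,10],[5,0,0,0,10],[5,0,0,0,10],[5,0,0,0,10]])

```text
time_s: 3.02
tcp_pos: [0.4906, -0.0694, 0.2264]
eef_rot: [180.0, -0.0, -109.8]
contact_force: [-1.0, -0.3, 0.1]
gripper_width: 0.0498
```

servo_tool(steps=[[5,0,0,0,10],[5,0,0,0,10],[5,0,0,0,10],[5,0,0,0,10],[5,0,0,0,10],[5,0,0,0,10],[5,0,0,0,10],[5,0,0,0,10]])

```text
time_s: 4.03
tcp_pos: [0.4906, -0.0694, 0.2264]
eef_rot: [-180.0, -0.0, 170.2]
contact_force: [0.2, 0.6, -0.4]
gripper_width: 0.0499
```

servo_tool(steps=[[5,0,0,0,10],[5,0,0,0,10],[5,0,0,0,10],[5,0,0,0,10],[5,0,0,0,10],[5,0,0,0,10],[5,0,0,0,7.5],[5,0,0,0,0]])

```text
time_s: 5.03
tcp_pos: [0.4951, -0.0954, 0.2249]
eef_rot: [179.8, -2.4, 104.8]
contact_force: [-0.2, -0.1, 0.5]
gripper_width: 0.0495
```

Run:
```python
from h import *
s=r.get_state();print(s["time_s"],s["tcp_pos"],s["eef_rot"],s["joints"])
cv2.imwrite("pics/w1.png",r.capture("wrist")[:,:,::-1])
cv2.imwrite("pics/s1.png",r.capture("side")[:,:,::-1])
```

```text
5.025 [ 0.49513036 -0.09540121  0.22494902] [179.7660703   -2.38323599 104.84364474] [   9.49895297    4.96465416  -18.88753469   -2.61820437  -66.15894751
 -173.60150709]
```

View pics/w1.png

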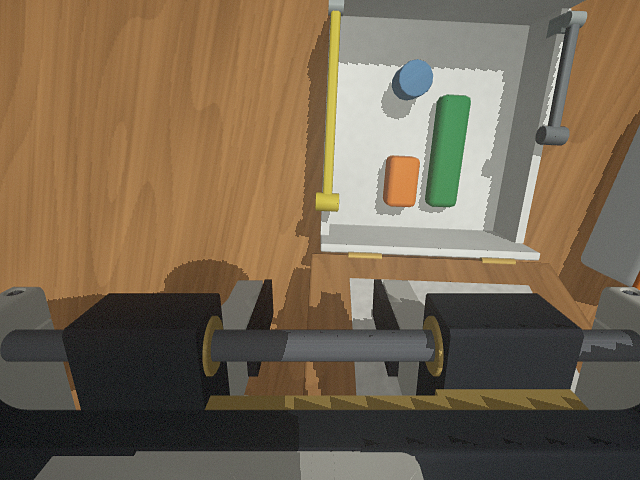

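View pics/s1.png

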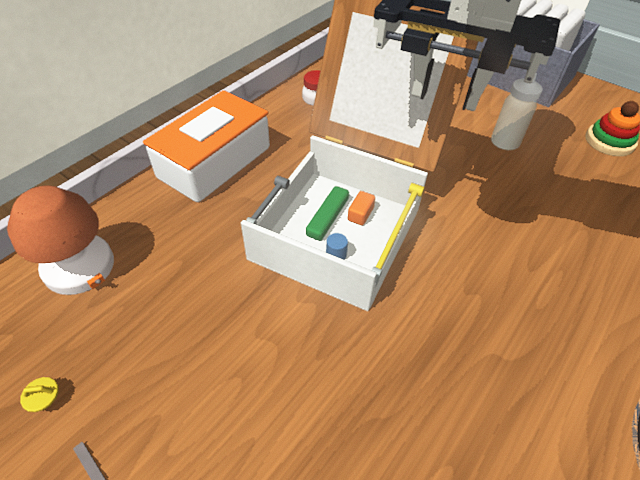

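servo_tool(steps=[[5,0,0,0,-10],[5,0,0,0,-10],[5,0,0,0,-10],[5,0,0,0,-10],[5,0,0,0,-10],[5,0,0,0,-10],[5,0,0,0,-10],[5,0,0,0,-10]])

```text
time_s: 6.12
tcp_pos: [0.4949, -0.0938, 0.2253]
eef_rot: [177.7, -0.1, -174.6]
contact_force: [-0.3, -0.3, -0.7]
gripper_width: 0.0498
```

servo_tool(steps=[[5,0,0,0,-10],[5,0,0,0,-10],[5,0,0,0,-10],[5,0,0,0,-10],[5,0,0,0,-10],[5,0,0,0,-10],[5,0,0,0,-10],[5,0,0,0,-10]])

```text
time_s: 7.12
tcp_pos: [0.4949, -0.0938, 0.2253]
eef_rot: [179.5, 2.3, -94.6]
contact_force: [-0.5, -0.4, -0.3]
gripper_width: 0.05
```

Run:
```python
from h import *
im=cv2.imread("pics/s1.png")[0:220,340:600];cv2.imwrite("pics/s1z.png",cv2.resize(im,None,fx=2.5,fy=2.5))
s=r.get_state();print(s["tcp_pos"],s["eef_rot"],s["joints"])
```

```text
[ 0.4948638  -0.09378379  0.22528038] [179.45967104   2.28862889 -94.5889412 ] [  9.73351859   4.86568123 -18.97157591  -2.57095376 -66.14160314
 -13.27206135]
```

View pics/s1z.png

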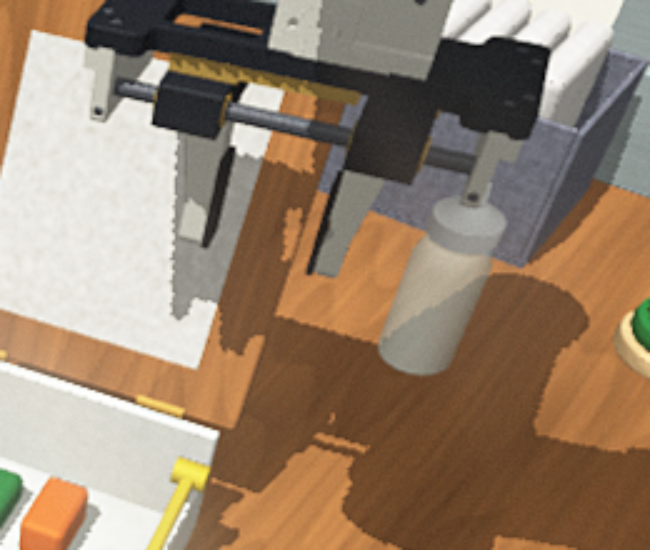

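servo_tool(steps=[[5,0,0,0,-10],[5,0,0,0,-7.5],[5,0,0,0,0]])

```text
time_s: 7.5
tcp_pos: [0.4949, -0.0939, 0.2253]
eef_rot: [-179.8, 2.4, -77.5]
contact_force: [0.4, -0.2, 1.1]
gripper_width: 0.0502
```

```bash
cat >> h.py <<'E'
from scipy.spatial.transform import Rotation as Ro
def RT(s): return Ro.from_euler("xyz",s["eef_rot"],degrees=True).as_matrix()
def wray(uv,pos,R):
    c=r.calibration("wrist");M=c["tool_from_camera"]
    d=R@M[:3,:3]@np.linalg.inv(c["K"])@np.array([uv[0],uv[1],1.]);return pos+R@M[:3,3],d/np.linalg.norm(d)
P=(.5726,.0115,np.radians(-77.08))
def bw(b):
    c,s=np.cos(P[2]),np.sin(P[2]);return np.array([P[0]+c*b[0]-s*b[1],P[1]+s*b[0]+c*b[1],b[2]])
def wb(w):
    c,s=np.cos(P[2]),np.sin(P[2]);x,y=w[0]-P[0],w[1]-P[1];return np.array([c*x+s*y,-s*x+c*y,w[2]])
def go(target):  # grasp point to world target
    s=r.get_state();R=RT(s);g=s["tcp_pos"]-R[:,2]*r.pinch_z
    print("t",s["time_s"],"eef",s["eef_rot"].round(1),"grasp(box)",wb(g).round(4),"toolmove cm",(100*R.T@(np.asarray(target)-g)).round(2),"F",s["contact_force"].round(1),"w",s["gripper_width"].round(4))
E
python3 - <<'E'
from h import *
R=Ro.from_euler("xyz",[179.766,-2.383,104.844],degrees=True).as_matrix();p=np.array([.49513,-.0954,.22495])
w=wray((327,202),p,R);t=ray("top",(422.8,295.7));s=ray("side",(416.5,189.4))
for z in(.068,.078,.086): print(z,wb(w[0]+w[1]*(z-w[0][2])/w[1][2]))
for a,b in((w,t),(w,s),(t,s)):
    q,e=tri(a,b);print(q,wb(q),e)
g=wray((552,135),p,R); q,e=tri(g,ray("top",(351,177)));print("grey",wb(q),e)
s=r.get_state();print(RT(s))
go(bw([.065,-.096,.07]))
q,e=tri(w,t);go(q)
cv2.imwrite("pics/w2.png",r.capture("wrist")[:,:,::-1])
E
```

```text
0.068 [ 0.06764306 -0.09427384  0.068     ]
0.078 [ 0.06585057 -0.09450409  0.078     ]
0.086 [ 0.06441657 -0.0946883   0.086     ]
[ 0.49243192 -0.06617199  0.11998118] [ 0.05778077 -0.09550519  0.11998118] 0.0010742108618657137
[ 0.49411062 -0.07307993  0.08402785] [ 0.06488917 -0.09541354  0.08402785] 0.0015595793199300364
[ 0.49254572 -0.07199256  0.08553895] [ 0.06347943 -0.0966957   0.08553895] 0.0005631926195016387
grey [0.00178649 0.0944319  0.075747  ] 0.0017089145697587176
[[ 0.21665877 -0.97622757 -0.00622173]
 [-0.97538575 -0.21673086  0.04062473]
 [-0.04100742 -0.00273311 -0.9991551 ]]Traceback (most recent call last):
  File "<stdin>", line 9, in <module>
  File "h.py", line 31, in go
    print("t",s["time_s"],"eef",s["eef_rot"].round(1),"grasp(box)",wb(g).round(4),"toolmove cm",(100*R.T@(np.asarray(target)-g)).round(2),"F",s["contact_force"].round(1),"w",s["gripper_width"].round(4))
                                                                                                                                                                              ^^^^^^^^^^^^^^^^^^^^^^^^
AttributeError: 'float' object has no attribute 'round'
```

```bash
sed -i 's/s\["gripper_width"\].round(4)/round(s["gripper_width"],4)/' h.py
python3 - <<'E'
from h import *
go(bw([.0645,-.0955,.13]))
go(bw([.0645,-.0955,.074]))
cv2.imwrite("pics/w2.png",r.capture("wrist")[:,:,::-1])
E
```

```text
t 7.5 eef [-179.8    2.4  -77.5] grasp(box) [ 0.0861 -0.0993  0.2441] toolmove cm [-1.69 -0.34 11.49] F [ 0.4 -0.2  1.1] w 0.0502
t 7.5 eef [-179.8    2.4  -77.5] grasp(box) [ 0.0861 -0.0993  0.2441] toolmove cm [-1.46 -0.32 17.08] F [ 0.4 -0.2  1.1] w 0.0502
```

View pics/w2.png

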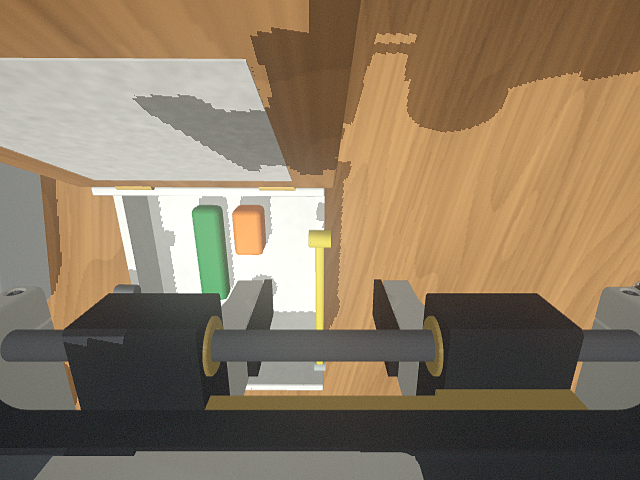

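The wrist view shows the yellow knob at (319,238), centred between the fingers. I'll move down to hover above it.

servo_tool(steps=[[5,-0.6,-0.1,3,0],[5,-0.6,-0.1,3,0],[5,-0.5,-0.1,3,0],[5,0,0,2,0],[5,0,0,0,0]])

```text
time_s: 8.18
tcp_pos: [0.4925, -0.0726, 0.1148]
eef_rot: [180.0, 2.4, -77.6]
contact_force: [0.8, 0.0, -0.0]
gripper_width: 0.0501
```

Run:
```python
from h import *
R=Ro.from_euler("xyz",[-179.8435,2.350,-77.476],degrees=True).as_matrix();p=np.array([.4949,-.0939,.2253])
w2=wray((319,238),p,R)
R1=Ro.from_euler("xyz",[179.766,-2.383,104.844],degrees=True).as_matrix();p1=np.array([.49513,-.0954,.22495])
w1=wray((327,202),p1,R1)
q,e=tri(w1,w2);print(wb(q),e)
q,e=tri(w2,ray("side",(416.5,189.4)));print(wb(q),e)
go(bw([.0645,-.0955,.074]))
cv2.imwrite("pics/w3.png",r.capture("wrist")[:,:,::-1])
```

```text
[ 0.06406058 -0.09569946  0.08801926] 0.0019296486561505212
[ 0.06319894 -0.09654155  0.08572325] 0.000172379000726074
t 8.175 eef [180.    2.4 -77.6] grasp(box) [ 0.0648 -0.0968  0.1336] toolmove cm [ 0.21 -0.14  5.96] F [ 0.8  0.  -0. ] w 0.0501
```

View pics/w3.png

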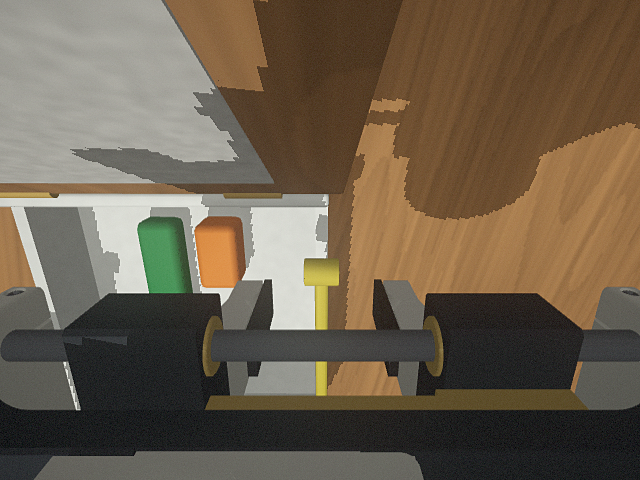

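servo_tool(squeeze=8, steps=[[5,0.1,0,2,0],[5,0.1,0,2,0],[5,0,-0.1,1.8,0],[5,0,0,0,0],[1,0,0,0,0],[1,0,0,0,0],[1,0,0,0,0],[1,0,0,0,0]])

```text
time_s: 9.22
tcp_pos: [0.4936, -0.0724, 0.058]
eef_rot: [-179.9, 2.4, -77.5]
contact_force: [-1.7, -1.7, 0.2]
gripper_width: 0.02
```

Run:
```python
from h import *
go(bw([-.0239,-.096,.208]))
cv2.imwrite("pics/w4.png",r.capture("wrist")[:,:,::-1])
cv2.imwrite("pics/s4.png",cv2.resize(r.capture("side")[60:320,200:520,::-1],None,fx=2.4,fy=2.3))
```

```text
t 9.225 eef [-179.9    2.4  -77.5] grasp(box) [ 0.0649 -0.0957  0.0768] toolmove cm [ -9.41   0.08 -12.74] F [-1.7 -1.7  0.2] w 0.02
```

View pics/w4.png

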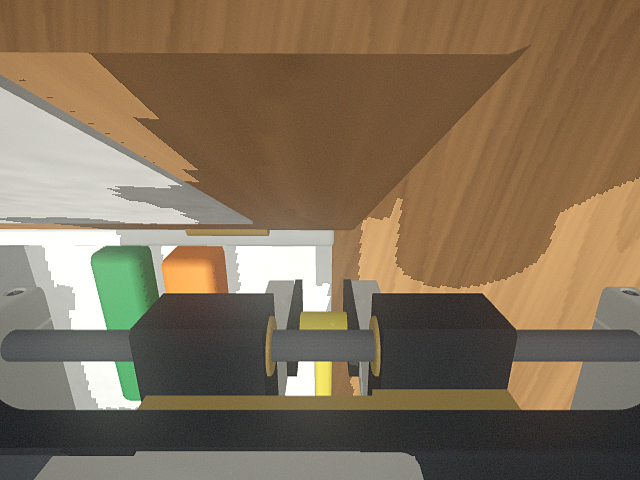

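View pics/s4.png

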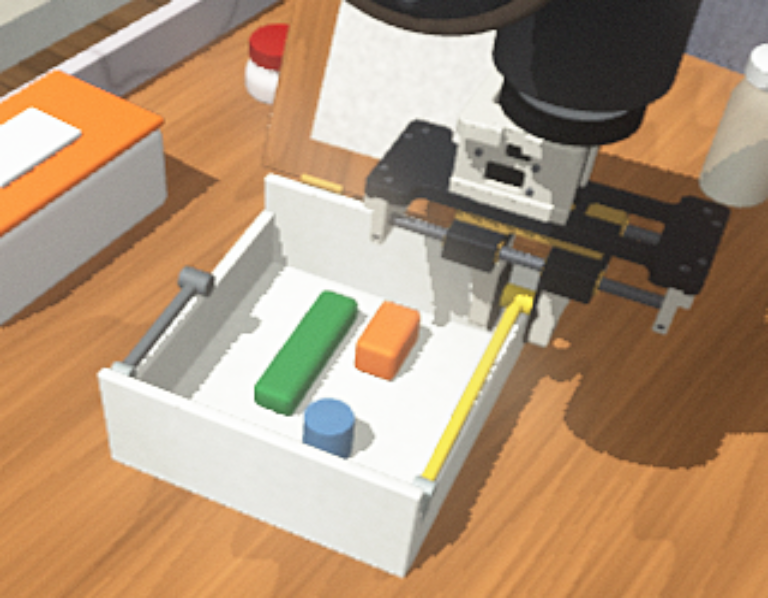

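Run:
```python
from h import *
im=cv2.imread("pics/side0.png")[:,:,::-1].copy();m=ymask(im);m[:,:370]=0
for v in(205,215,225,235,245,255): 
    u=np.where(m[v])[0]; print("side",v,u.min(),u.max(),end="; ")
im=cv2.imread("pics/top0.png")[:,:,::-1].copy();m2=ymask(im);m2[:,:300]=0
for u in(330,350,370,390,410): 
    v=np.where(m2[:,u])[0]; print("top",u,v.min(),v.max(),end="; ")
print()
for a in(0,.05,.1,.15):
    L=lambda R:bw([-.09+R*np.cos(a),-.096,.068+R*np.sin(a)])
    pts=[L(R) for R in(.02,.05,.08,.11,.14,.155)]
    print(a,proj("side",pts).round(1).tolist(),proj("top",pts).round(1).tolist())
```

```text
side 205 406 410; side 215 401 405; side 225 396 401; side 235 391 396; side 245 386 391; side 255 381 386; top 330 311 316; top 350 308 312; top 370 304 308; top 390 300 304; top 410 296 300; 
0 [[383.0, 261.0], [390.7, 245.4], [397.9, 230.7], [404.8, 216.7], [411.3, 203.4], [414.5, 197.0]] [[330.5, 313.9], [350.7, 309.6], [370.9, 305.4], [391.1, 301.2], [411.3, 296.9], [421.4, 294.8]]
0.05 [[383.1, 260.6], [390.9, 244.3], [398.3, 228.9], [405.4, 214.2], [412.1, 200.2], [415.4, 193.4]] [[330.5, 313.9], [350.8, 309.7], [371.1, 305.5], [391.5, 301.2], [412.0, 297.0], [422.2, 294.8]]
0.1 [[383.2, 260.2], [391.1, 243.3], [398.7, 227.2], [405.9, 211.8], [412.8, 197.1], [416.2, 190.0]] [[330.5, 314.0], [350.7, 309.8], [371.1, 305.6], [391.7, 301.3], [412.4, 297.1], [422.8, 294.9]]
0.15 [[383.2, 259.8], [391.3, 242.3], [399.0, 225.5], [406.4, 209.5], [413.4, 194.1], [416.9, 186.6]] [[330.4, 314.0], [350.6, 309.9], [371.0, 305.7], [391.7, 301.5], [412.6, 297.2], [423.2, 295.1]]
```

Run:
```python
from h import *
R=RT(r.get_state());A=np.linspace(.06,1.13,13)
q=np.array([bw([-.09+.155*np.cos(a),-.096,.068+.155*np.sin(a)]) for a in A])
print((100*np.diff(q,axis=0)@R).round(2).tolist())
```

```text
[[-0.2, -0.0, -1.37], [-0.32, 0.0, -1.34], [-0.44, 0.0, -1.31], [-0.55, 0.0, -1.27], [-0.67, 0.0, -1.21], [-0.77, 0.0, -1.15], [-0.87, 0.01, -1.07], [-0.96, 0.01, -0.99], [-1.05, 0.01, -0.9], [-1.12, 0.01, -0.81], [-1.19, 0.01, -0.7], [-1.25, 0.01, -0.59]]
```

servo_tool(squeeze=6, steps=[[1,-0.2,0,-1.37,0],[1,-0.32,0,-1.34,0],[1,-0.44,0,-1.31,0],[1,-0.55,0,-1.27,0],[1,-0.67,0,-1.21,0],[1,-0.77,0,-1.15,0],[1,0,0,0,0]])

```text
time_s: 10.2
tcp_pos: [0.488, -0.0455, 0.137]
eef_rot: [-179.8, 2.4, -77.5]
contact_force: [-4.5, 0.7, -1.6]
gripper_width: 0.0199
```

Run:
```python
from h import *
go(bw([-.0239,-.096,.208]))
cv2.imwrite("pics/s5.png",cv2.resize(r.capture("side")[20:320,200:520,::-1],None,fx=2,fy=2))
cv2.imwrite("pics/w5.png",r.capture("wrist")[:,:,::-1])
```

```text
t 10.2 eef [-179.8    2.4  -77.5] grasp(box) [ 0.0374 -0.0952  0.1558] toolmove cm [-6.34  0.1  -4.96] F [-4.5  0.7 -1.6] w 0.0199
```

View pics/s5.png

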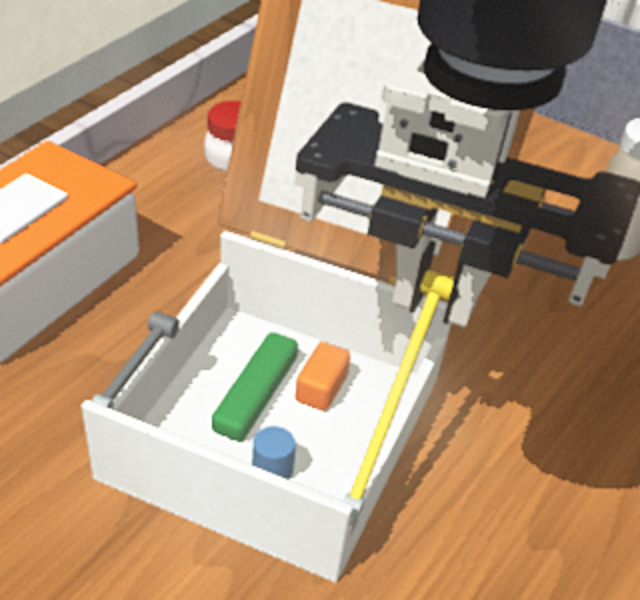

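View pics/w5.png

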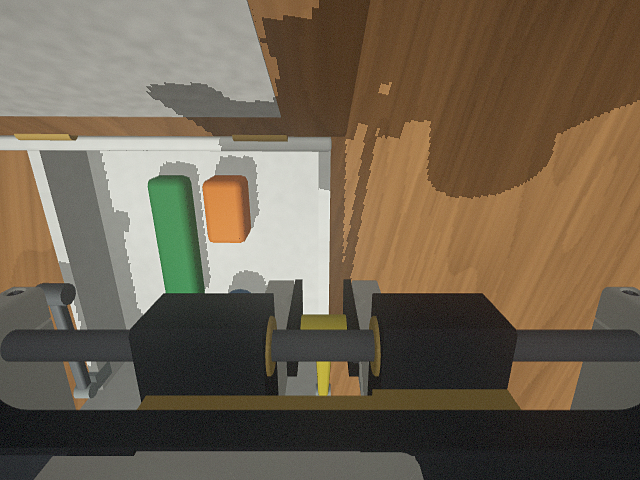

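The stay is following, and in the wrist view the knob stays at (323,325) between the pads. I'll continue the arc to the stop, then push slightly past it.

servo_tool(steps=[[1,-0.87,0,-1.07,0],[1,-0.96,0,-0.99,0],[1,-1.05,0,-0.9,0],[1,-1.12,0,-0.81,0],[1,-1.19,0,-0.7,0],[1,-1.25,0,-0.59,0],[1,0,0,0,0]])

```text
time_s: 11.18
tcp_pos: [0.4751, 0.0147, 0.1898]
eef_rot: [-179.8, 2.3, -77.4]
contact_force: [-6.8, -2.4, 1.3]
gripper_width: 0.0203
```

Run:
```python
from h import *
go(bw([-.0239,-.096,.208]))
im=r.capture("side")
cv2.imwrite("pics/s6.png",cv2.resize(im[0:300,200:520,::-1],None,fx=2,fy=2))
print(proj("side",[bw([-.09+.155*np.cos(a),-.096,.068+.155*np.sin(a)]) for a in(.9,1,1.05,1.1,1.13)]).round(1).tolist())
```

```text
t 11.175 eef [-179.8    2.3  -77.4] grasp(box) [-0.0242 -0.0943  0.2086] toolmove cm [0.03 0.17 0.06] F [-6.8 -2.4  1.3] w 0.0203
[[416.9, 157.7], [415.0, 158.0], [413.8, 158.7], [412.6, 159.6], [411.7, 160.4]]
```

View pics/s6.png

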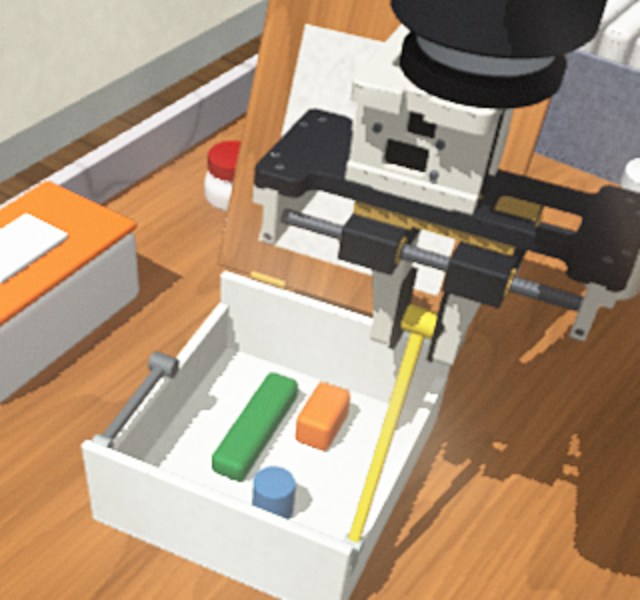

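servo_tool(steps=[[1,-0.4,0.05,-0.15,0],[1,-0.4,0.05,-0.15,0],[1,0,0,0,0],[1,0,0,0,0]])

```text
time_s: 11.72
tcp_pos: [0.4733, 0.0211, 0.1929]
eef_rot: [-179.8, 2.2, -77.5]
contact_force: [-1.5, -6.6, -3.1]
gripper_width: 0.0198
```

Run:
```python
from h import *
go(bw([-.0239,-.096,.208]))
```

```text
t 11.725 eef [-179.8    2.2  -77.5] grasp(box) [-0.0308 -0.0947  0.2117] toolmove cm [0.7  0.13 0.34] F [-1.5 -6.6 -3.1] w 0.0198
```

The force resists at about 7 N, so the stay is at its stop. I'll release and rise.

servo_tool(steps=[[4.5,0,0,0,0],[4.5,0,0,0,0],[4.5,0,0,0,0],[4.5,0,0,-2,0],[4.5,0,0,-3,0],[4.5,0,0,-4,0],[4.5,0,0,-5,0],[4.5,0,0,0,0]])

```text
time_s: 12.72
tcp_pos: [0.4755, 0.0164, 0.3365]
eef_rot: [-179.4, 2.4, -77.5]
contact_force: [-0.1, 0.0, -1.9]
gripper_width: 0.0448
```

Run:
```python
from h import *
s=r.get_state();print(s["joints"])
for b in([.25,-.06,.34],[.27,-.06,.277],[.07,-.06,.277]): go(bw(b))
im=r.capture("side");cv2.imwrite("pics/s7.png",im[:,:,::-1])
cv2.imwrite("pics/t7.png",r.capture("top")[:,:,::-1])
```

```text
[ 23.83892211  -2.02363872 -11.76637337  -2.23845599 -79.17716671
 -10.91866434]
t 12.725 eef [-179.4    2.4  -77.5] grasp(box) [-0.0257 -0.0938  0.3553] toolmove cm [27.59 -3.56  0.43] F [-0.1  0.  -1.9] w 0.0448
t 12.725 eef [-179.4    2.4  -77.5] grasp(box) [-0.0257 -0.0938  0.3553] toolmove cm [29.85 -3.5   6.64] F [-0.1  0.  -1.9] w 0.0448
t 12.725 eef [-179.4    2.4  -77.5] grasp(box) [-0.0257 -0.0938  0.3553] toolmove cm [ 9.87 -3.36  7.46] F [-0.1  0.  -1.9] w 0.0448
```

View pics/s7.png

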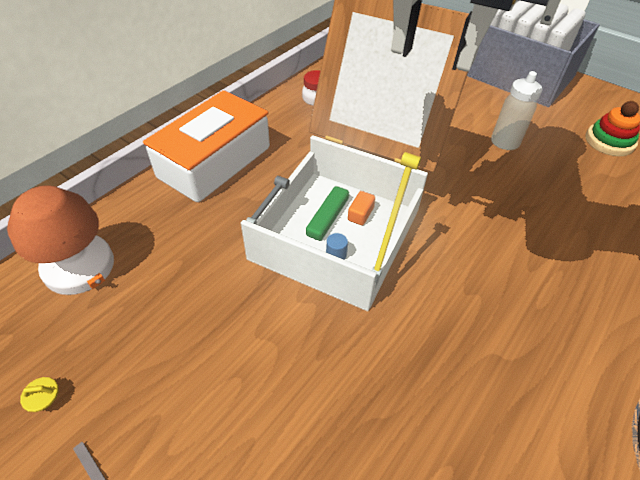

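View pics/t7.png

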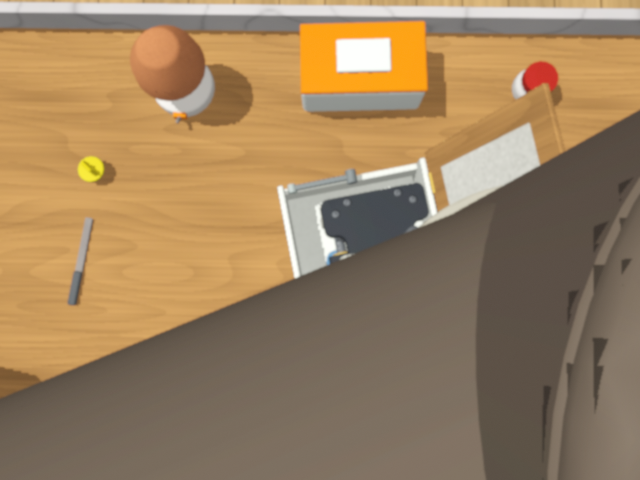

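The yellow knob is at (411,160) in the side view, where I predicted it for 1.13 rad. It has been let go and stays up, and the grey stay is still folded. Next I check the bottle and tray behind the lid, then go over the lid.

Run:
```python
from h import *
for nm,b,t in(("bottle",(507,148),(531,74)),("tray",(545,100),(555,5))):
    g=plane("side",b,0);o,d=ray("side",t)
    k=np.dot(g[:2]-o[:2],d[:2])/np.dot(d[:2],d[:2]);print(nm,wb(g),"height",(o+k*d)[2])
```

```text
bottle [ 0.34103369 -0.20221973  0.        ] height 0.15227317501076654
tray [ 0.54006908 -0.24352059  0.        ] height 0.18716910598363762
```

servo_tool(steps=[[2,4.1,-0.9,-0.2,0],[0,4.1,-0.9,-0.2,0],[0,4.1,-0.9,-0.2,0],[0,4.1,-0.9,-0.2,0],[0,4.1,-0.9,-0.2,0],[0,4.1,-0.9,-0.2,0],[0,4.1,-0.9,-0.2,0],[0,0,0,0,0]])

```text
time_s: 13.82
tcp_pos: [0.5973, -0.2528, 0.3312]
eef_rot: [179.9, 2.4, -77.7]
contact_force: [-0.7, 0.1, -0.7]
gripper_width: 0.0006
```

Run:
```python
from h import *
go(bw([.262,-.03,.277]))
im=r.capture("side");cv2.imwrite("pics/s8.png",im[:,:,::-1])
cv2.imwrite("pics/w8.png",r.capture("wrist")[:,:,::-1])
print(r.get_state()["joints"])
```

```text
t 13.825 eef [179.9   2.4 -77.7] grasp(box) [ 0.264  -0.0351  0.35  ] toolmove cm [ 0.11 -0.51  7.3 ] F [-0.7  0.1 -0.7] w 0.0006
[ -6.98278666  16.32123399   9.10842995  -2.31512414 -83.5871093
  19.69940382]
```

View pics/s8.png

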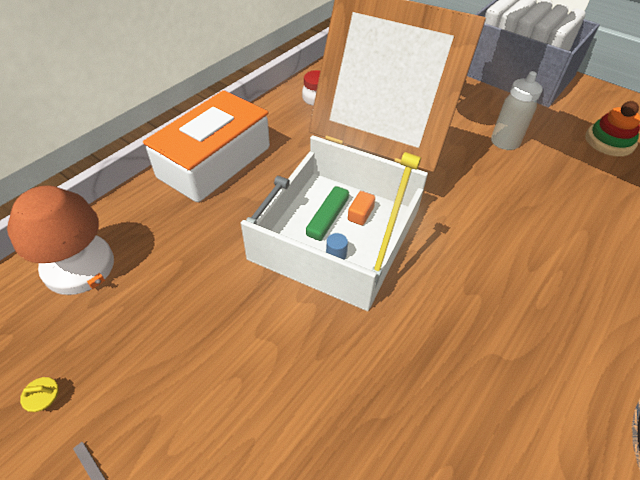

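View pics/w8.png

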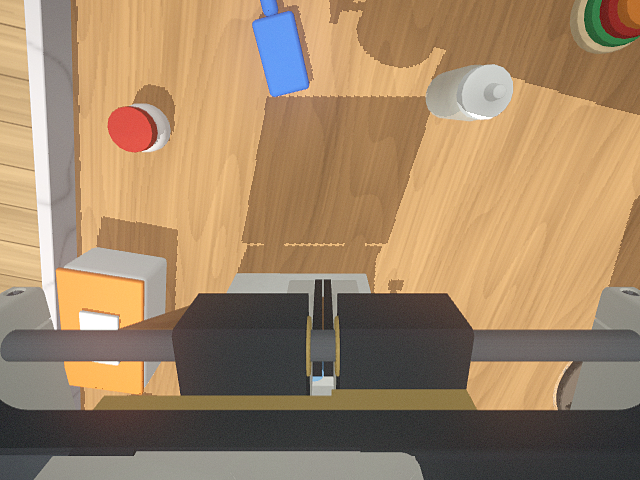

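The wrist view shows the closed fingers at (322,320), behind the lid with clear space below. The bottle (152 mm) and tray (187 mm) are lower than the fingertips will go. I'll descend and then push the lid forward.

servo_tool(steps=[[0,0,-0.1,2,0],[0,0,-0.1,2,0],[0,0,-0.1,2,0],[0,0,0,1.2,0],[0,-1.5,0,0,0],[0,-1.5,0,0,0],[0,-1.5,0,0,0]])

```text
time_s: 14.8
tcp_pos: [0.59, -0.2023, 0.2657]
eef_rot: [-179.7, 2.3, -77.5]
contact_force: [1.2, -1.9, 1.6]
gripper_width: 0.0002
```

servo_tool(steps=[[0,-1.5,0,0.05,0],[0,-1.5,0,0.05,0],[0,-1.5,0,0.05,0],[0,-1.5,0,0.05,0],[0,-1.5,0,0.05,0],[0,0,0,0,0]])

```text
time_s: 15.55
tcp_pos: [0.5732, -0.1287, 0.265]
eef_rot: [-179.8, 2.4, -77.4]
contact_force: [1.0, 1.5, 0.5]
gripper_width: 0.0008
```

Run:
```python
from h import *
go(bw([.08,-.03,.277]))
im=r.capture("side");cv2.imwrite("pics/s9.png",im[:,:,::-1])
```

```text
t 15.55 eef [-179.8    2.4  -77.4] grasp(box) [ 0.1376 -0.0308  0.2837] toolmove cm [-5.73 -0.04  0.91] F [1.  1.5 0.5] w 0.0008
```

View pics/s9.png

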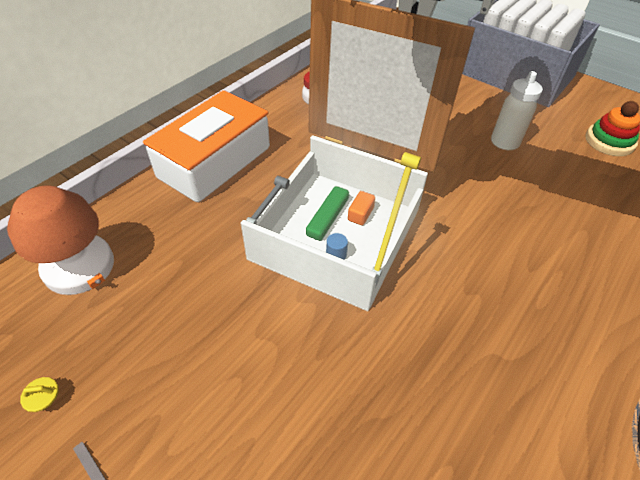

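servo_tool(steps=[[0,-1.4,0,0.1,0],[0,-1.4,0,0.1,0],[0,-1.4,0,0.1,0],[0,-1.4,0,0.1,0],[0,0,0,0,0]])

```text
time_s: 16.23
tcp_pos: [0.5612, -0.074, 0.2634]
eef_rot: [-179.8, 2.4, -77.4]
contact_force: [0.1, 0.2, 0.3]
gripper_width: 0.0007
```

Run:
```python
from h import *
go(bw([.08,-.03,.277]))
im=r.capture("side");cv2.imwrite("pics/s10.png",im[:,:,::-1])
```

```text
t 16.225 eef [-179.8    2.4  -77.4] grasp(box) [ 0.0816 -0.0303  0.2822] toolmove cm [-0.14 -0.03  0.52] F [0.1 0.2 0.3] w 0.0007
```

View pics/s10.png

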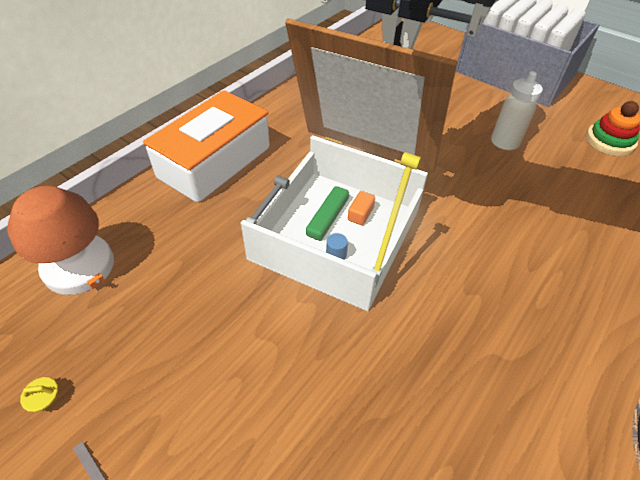

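The lid is past upright, with its top edge at about (290,22)–(455,62), and it is moving away from the fingers. I'll retreat back and up and let it sink.

servo_tool(steps=[[0,1.5,0,0,0],[0,2,0,-1,0],[0,2,0,-2,0],[0,2,0,-3,0],[0,2,0,-3,0],[0,0,0,0,0],[0,0,0,0,0],[0,0,0,0,0]])

```text
time_s: 17.27
tcp_pos: [0.5821, -0.1717, 0.3484]
eef_rot: [-179.9, 2.4, -77.5]
contact_force: [-0.9, 0.7, 0.3]
gripper_width: 0.0003
```

servo_tool(steps=[[0,0,0,0,0],[0,0,0,0,0],[0,0,0,0,0],[0,0,0,0,0],[0,0,0,0,0],[0,0,0,0,0],[0,0,0,0,0],[0,0,0,0,0]])

```text
time_s: 18.27
tcp_pos: [0.5825, -0.1716, 0.3493]
eef_rot: [-179.8, 2.4, -77.5]
contact_force: [0.4, -0.6, 0.1]
gripper_width: 0.0002
```

servo_tool(steps=[[0,0,0,0,0],[0,0,0,0,0],[0,0,0,0,0],[0,0,0,0,0],[0,0,0,0,0],[0,0,0,0,0],[0,0,0,0,0],[0,0,0,0,0]])

```text
time_s: 19.27
tcp_pos: [0.5825, -0.1716, 0.3493]
eef_rot: [-179.8, 2.4, -77.5]
contact_force: [0.2, 0.5, 0.3]
gripper_width: 0.0003
```

Run:
```python
from h import *
go(bw([.08,-.03,.277]))
a=r.capture("side");cv2.imwrite("pics/s11.png",a[:,:,::-1])
b=r.capture("top");cv2.imwrite("pics/t11.png",b[:,:,::-1])
for q in(.7,.8,.9): print(q,proj("side",[bw([.11-.22*np.cos(q),y,.087+.22*np.sin(q)]) for y in(.108,-.108)]).round(1).tolist())
```

```text
t 19.275 eef [-179.8    2.4  -77.5] grasp(box) [ 0.1814 -0.0313  0.3681] toolmove cm [-9.76 -0.03  9.52] F [0.2 0.5 0.3] w 0.0003
0.7 [[244.8, 114.1], [415.5, 167.8]]
0.8 [[249.9, 96.3], [422.5, 148.2]]
0.9 [[255.9, 78.7], [429.7, 128.7]]
```

View pics/s11.png

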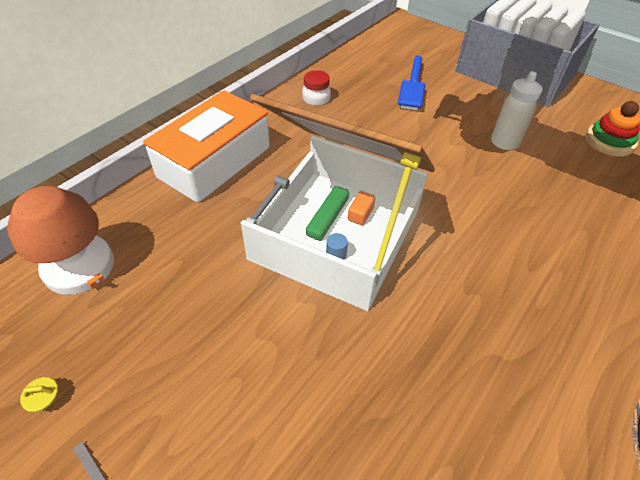

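View pics/t11.png

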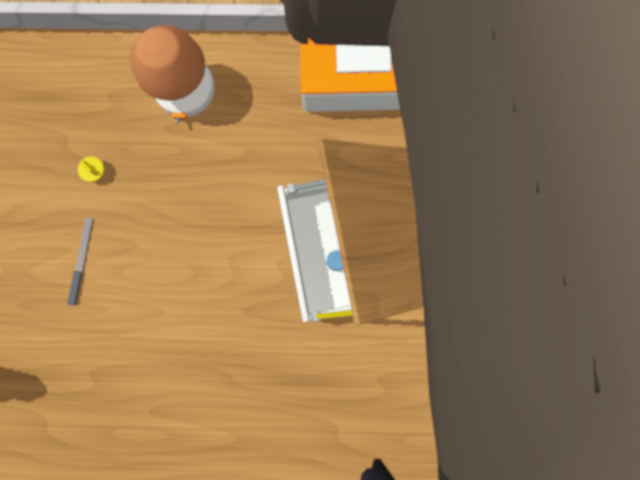

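The lid edge runs from (251,96) to (422,150), which matches 0.8 rad. The lid is resting on the yellow knob and the grey stay is still folded. I'll wait a second to confirm it holds still, then hand in.

servo_tool(steps=[[0,1,0,-1,0],[0,1,0,-1,0],[0,0,0,0,0],[0,0,0,0,0],[0,0,0,0,0],[0,0,0,0,0],[0,0,0,0,0],[0,0,0,0,0]])

```text
time_s: 20.38
tcp_pos: [0.587, -0.1918, 0.3684]
eef_rot: [-179.8, 2.4, -77.5]
contact_force: [-0.6, 0.6, 0.6]
gripper_width: 0.0005
```

Run:
```python
from h import *
a=r.capture("side");b=cv2.imread("pics/s11.png")[:,:,::-1]
d=cv2.absdiff(a,b)[80:300,230:440].max(2);print("changed px",(d>40).sum())
print(r.get_state()["contact_force"]); 
if (d>40).sum()<150: r.close_job();print("closed")
```

```text
changed px 49
[ 0.25558179  0.52177077 -0.90446944]
the job is handed in; nothing more can be done
closed
```

The lid is resting half open on the raised yellow stay, and I handed the job in at about 20.4 s. I pinched the yellow knob, swung the stay up to its stop and let go. Then I pushed the lid forward past upright from behind with the closed fingers, backed off, and let it sink onto the stay.

**Last checks:**
- **Yellow stay:** after release its knob was at (411,160) in the side view, against (411.7,160.4) predicted for 1.13 rad.
- **Lid:** its edge matches 0.8 rad. Two side pictures about 1 s apart showed almost no change around the box (49 pixels).
- **Grey stay:** still folded in the last side picture.
- **Robot:** touching nothing, with about 1 N of noise on the force reading.

**What disagreed or went wrong:**
- **Knob height:** the camera estimates put the folded yellow knob 8–18 mm higher than the stated 68 mm. I gripped at 77 mm and the grip held.
- **Gripper turn:** my first attempt ran into the last joint's range limit and left the tool tilted about 2.4°. I turned back the other way; the tilt stayed but did no harm.

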